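# Find the acid-free case by the mark on its base

### The job

Two look-alike lidded board cases stand on the table, each with a stamp hidden under its base. Tip both over backwards, away from the robot, so that they lie on their backs with their bases towards the robot and can be read; then lay the one stamped with a round disc (acid-free board) in the open box tray, and leave the one stamped with a bar lying where it fell. Do not disturb the paste jar.

Things in the scene. Friction and masses are not known exactly. Their poses are not given: they have to be found in the camera images.
- disc_case_mid (a point): Brown lidded board case, 50 mm deep (its x, away from the robot), 60 wide (y), 96 tall (z, base to lid), 0.09 kg; pale lid seam 65 mm up, blank white label in front. Stands on its base. Point: its middle, 48 mm up standing, 25 mm lying. Pushed high on its front, it tips over its back lower edge, hardly sliding. White base with black round disc, 40 mm across; else like the other case.
- bar_case_mid (a point): Brown lidded board case, 50 mm deep (its x, away from the robot), 60 wide (y), 96 tall (z, base to lid), 0.09 kg; pale lid seam 65 mm up, blank white label in front. Stands on its base. Point: its middle, 48 mm up standing, 25 mm lying. Pushed high on its front, it tips over its back lower edge, hardly sliding. White base with black bar, 50 by 9 mm (along y); else like the other case.
- tray_in (a point): empty, open tray of brown board fixed on the table to the robot's right; inside 222 mm (its x, away from the robot) by 395 mm (its y, to the left) with walls 4 mm thick whose rims stand 67 mm above the table. The point is the centre of its inner floor, 3 mm above the table.
- paste_jar_mid (a point): bystander: white paste jar with a black screw cap, 64 mm across, 68 mm tall, standing to the left of the cases; the point is its middle. Leave it alone. A bobbin of thread (33 mm across, 42 mm tall), a reel of tape and a label pad also stand about and are not needed.
Not all that is in view belongs to the job. Leave any blue or turquoise look-alike of the part that bears disc_case_mid alone.

How it is judged:
On the way:
1. both cases lie on their backs on the table, bases towards the robot, and neither is in the tray yet (angle between each of disc_case_mid, bar_case_mid's own x axis and vertical above 2.8 rad and height (world z) of each of disc_case_mid, bar_case_mid below 0.035 m and distance of each of disc_case_mid, bar_case_mid from where it was at the start of the episode below 0.15 m), for 0.2 s.
At the end, for the whole second after the job is handed in: The disc-stamped case lies at rest on one of its sides on the tray's floor (its middle less than 40 mm above that floor); the bar-stamped case lies at rest on its back on the table where it fell, base towards the robot (within about 20 degrees of flat, its middle within 150 mm of where it started) (x of disc_case_mid in the frame of tray_in between -0.105 and 0.105 m and y of disc_case_mid in the frame of tray_in between -0.19 and 0.19 m and z of disc_case_mid in the frame of tray_in below 0.04 m and linear speed of each of disc_case, bar_case below 0.03 m/s and distance of bar_case_mid from where it was at the start of the episode below 0.15 m and angle between bar_case_mid's own x axis and vertical above 2.8 rad and height (world z) of bar_case_mid below 0.035 m); the robot touches nothing.
It fails at once if the paste jar is moved more than 30 mm (distance of paste_jar_mid from where it was at the start of the episode above 0.03 m).
It also fails if it takes over 54 s, if anything falls off the work surface, if the arm or the gripper's body presses on something with over 40 N, if the wrist force passes 120 N, or if a joint passes its speed limit or range.

### The arm

A 6-joint arm with a two-finger parallel gripper is mounted at the origin on the work surface; the furniture and walls round the work are solid. World frame = base frame: x ahead of the robot, y to its left, z up, the work surface at z = 0. Lengths are in m, angles in rad, forces in N, time in s.
With the tool pointing down it reaches from about 0.325 to 0.9 m from the base axis. Payload 6.1 kg.
Tool frame: the origin (TCP) lies midway between the tips of the shut fingers; the grasp point (between the pads) lies 19 mm behind it (env.grasp_offset is the distance from the TCP to the grasp point, in m); y points along the fingers, x is the direction in which the jaws open and shut, and the axes are right-handed (so a half turn about y gives the same grasp; the last joint's range is limited). The gripper opens to 87 mm and grips with 3 to 60 N. Pads are 19 mm wide; open, the fingers measure 117 mm over their backs; the gripper's body (75 mm by 190 mm) begins 51 mm behind the grasp point.
Start: joints at [1.017, 0.22, 1.526, -0, 1.395, -0.126], TCP at [0.259, 0.569, 0.223] pointing down, gripper open.
Joint ranges: [-2.98, 2.98], [-0.91, 2.08], [0.09, 2.57], [-1.24, 4.39], [0.2, 2.65], [-2.68, 2.68]. Speed limits (rad/s): [2.57, 2.57, 3.01, 3.14, 3.14, 3.14].

### API

Orientations are given as a 3x3 rotation matrix whose columns are the frame's x, y, z axes.
In Python, from bench import env gives the robot as it stands.
- The arm moves only by the shell command python3 -m handwheel 'ROWS' [FORCE]. ROWS is JSON, a list that holds one entry, the list of rows, each a list of 5 numbers: the shift along the tool's x, y, z in mm, then the turn about the tool's y in rad, then the finger opening in mm, from 0 to 87. In form: [[[dx, dy, dz, spin, claw], ...]]. A call has 1 to 5 rows; each row is the pose to reach, as a shift and turn from the pose commanded when the call began, along the tool's axes at that moment; what a row does not reach only later rows make up. A row lasts 1/8 s, in which the tool goes at most 62.5 mm and 10.7 degrees, less where a joint would pass 70% of its speed; a pose out of reach is approached as far as the arm can. A call with a gripper value outside its range is refused whole. The fingers move at their own pace and stop on an object; FORCE is the grip in N (left out, the last holds). Time passes only in rows, so rows that repeat a pose let the fingers close. It gives the time, the measured TCP pose, the force and the opening at its end, in the units of the state.
- env.get_state(): the state, without advancing time (a new reading comes with each control period).
- env.get_image(name): name is "side" or "top"; returns the picture (400x640x3 uint8, blue, green, red); there is no depth.
- env.get_calibration(name): a dict with "mtx" (3x3 intrinsics, pixels), "camera_from_world" (4x4, takes a point from world to camera coordinates). Camera axes: x right, y down, z forward; pixel columns grow to the right and rows downward; lengths in m; the calibration is good to about 2 mm. A picture is of the moment at which its call begins. get_calibration takes no time and is no camera call.
- env.hand_in(): hands the job in, once; it reports no verdict.
Trained networks look in the newest picture that a camera, given by its name, has taken for a name from the list of things; names that differ only in an ending like _2 or _b are one class to them, and where a whole thing is asked for, a point or a joint stands for the part that bears it (a point fixed in the world has none). Each returns a list of dicts, best first, with "p" (0 to 1); they miss things now and then, are a little off and sometimes report something else, mostly with a low value. They report only what shows in the picture. A call takes as long as a camera call. They do not tell look-alikes from the thing itself.
- env.regions_of(query, camera): "mask" (400x640 bool, what is visible of it) and "uv" ([column, row] in pixels, amid what is visible of it).
The state is a dict: "time_s": time; "joint_positions": joint angles; "qvel": joint speeds; "effort": joint torques, N m; "position": TCP position; "tool_rot": TCP orientation; "wrist_force": force on the tool from outside, world axes, zero at the start; "wrist_torque": the same for the moment, N m; "grip_width": finger opening in m.
Only numpy, scipy, OpenCV 4.12 (cv2) and the standard library are available. Lean on these libraries where they do the work, as an engineer would, in place of code of your own. Each camera call takes 0.05 s, during which the arm holds its last target. There are 200 camera calls.

## Working session

There is one attempt and no reset: what is moved stays moved. The work goes in short steps, Python scripts to look and compute and a shell command to move; the robot and the scene stay as the last step left them, time stands still between calls to the robot, and variables do not carry over. Pictures are saved under pics/ and viewed, about 8 in all and at most 12, crops included, and the job is handed in when it is done.

```bash
mkdir -p pics; ls; python3 - <<'E'
from bench import env
import cv2,numpy as np
s=env.get_state();print(s['time_s'],s['position'],np.round(s['tool_rot'],3).tolist(),s['grip_width'])
for c in('side','top'):
    cv2.imwrite(f'pics/{c}0.png',env.get_image(c)); k=env.get_calibration(c);print(c,np.round(k['mtx'],1).tolist(),np.round(k['camera_from_world'],3).tolist())
    for q in('disc_case_mid','bar_case_mid','paste_jar_mid','tray_in'):
        try:
            for d in env.regions_of(q,c):
                ys,xs=np.nonzero(d['mask']);print(c,q,round(d['p'],2),d['uv'],len(xs),(xs.min(),ys.min(),xs.max(),ys.max()) if len(xs) else '')
        except Exception as e: print(q,e)
E
```

```text
pics
0.0 [0.2589761  0.56814834 0.22144477] [[0.415, -0.001, -0.91], [0.91, -0.002, 0.415], [-0.002, -1.0, 0.0]] 0.08713724155553979
side [[378.2, 0.0, 319.6], [0.0, 378.2, 202.9], [0.0, 0.0, 1.0]] [[0.933, -0.36, 0.017, -0.269], [-0.201, -0.559, -0.804, 0.183], [0.299, 0.747, -0.594, 1.029], [0.0, 0.0, 0.0, 1.0]]
side disc_case_mid 0.88 [265.2, 188.2] 574 (np.int64(256), np.int64(170), np.int64(274), np.int64(203))
side disc_case_mid 0.86 [281.8, 171.8] 570 (np.int64(274), np.int64(156), np.int64(295), np.int64(187))
side disc_case_mid 0.8 [370.0, 202.3] 670 (np.int64(360), np.int64(187), np.int64(384), np.int64(220))
side disc_case_mid 0.76 [326.7, 167.1] 572 (np.int64(316), np.int64(149), np.int64(337), np.int64(179))
side disc_case_mid 0.71 [266.0, 155.9] 453 (np.int64(257), np.int64(142), np.int64(276), np.int64(169))
side disc_case_mid 0.24 [342.0, 192.0] 632 (np.int64(332), np.int64(176), np.int64(353), np.int64(209))
side bar_case_mid 0.62 [341.3, 192.1] 658 (np.int64(332), np.int64(175), np.int64(353), np.int64(209))
side bar_case_mid 0.48 [421.5, 283.1] 13228 (np.int64(344)
[... 447 characters left out ...]
e_mid 0.65 [252.2, 180.1] 399 (np.int64(243), np.int64(170), np.int64(265), np.int64(193))
top disc_case_mid 0.6 [253.7, 227.7] 381 (np.int64(242), np.int64(216), np.int64(266), np.int64(241))
top disc_case_mid 0.6 [339.7, 163.7] 433 (np.int64(329), np.int64(154), np.int64(349), np.int64(177))
top disc_case_mid 0.52 [279.8, 253.5] 221 (np.int64(268), np.int64(244), np.int64(288), np.int64(260))
top bar_case_mid 0.95 [310.9, 180.8] 382 (np.int64(300), np.int64(172), np.int64(318), np.int64(194))
top paste_jar_mid 0.78 [210.6, 207.4] 374 (np.int64(199), np.int64(194), np.int64(221), np.int64(215))
top tray_in 0.59 [420.9, 170.0] 8587 (np.int64(360), np.int64(131), np.int64(485), np.int64(204))
```

```bash
python3 - <<'E'
import cv2
a=cv2.imread('pics/top0.png')[110:310,170:430];b=cv2.imread('pics/side0.png')[120:270,220:420]
cv2.imwrite('pics/t0c.png',cv2.resize(a,None,fx=3,fy=3,interpolation=cv2.INTER_CUBIC));cv2.imwrite('pics/s0c.png',cv2.resize(b,None,fx=4,fy=4,interpolation=cv2.INTER_CUBIC))
E
```

```text
(no output)
```

View pics/t0c.png

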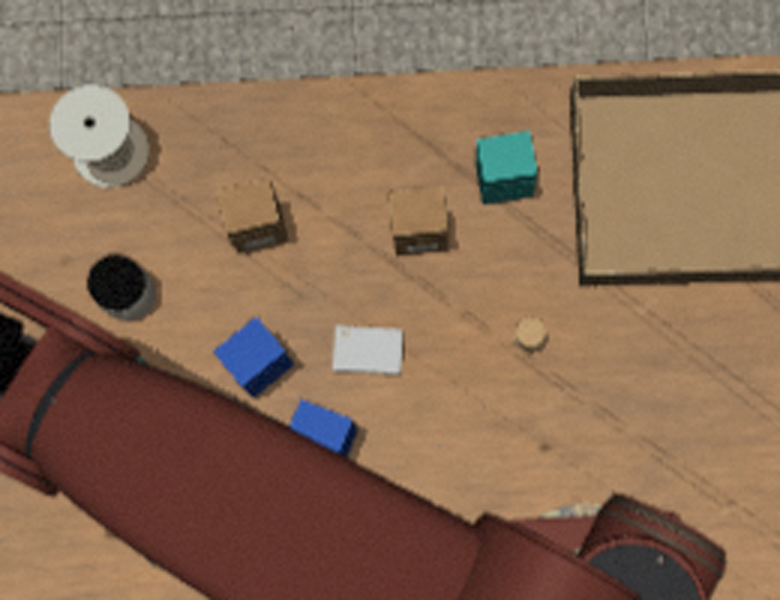

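View pics/s0c.png

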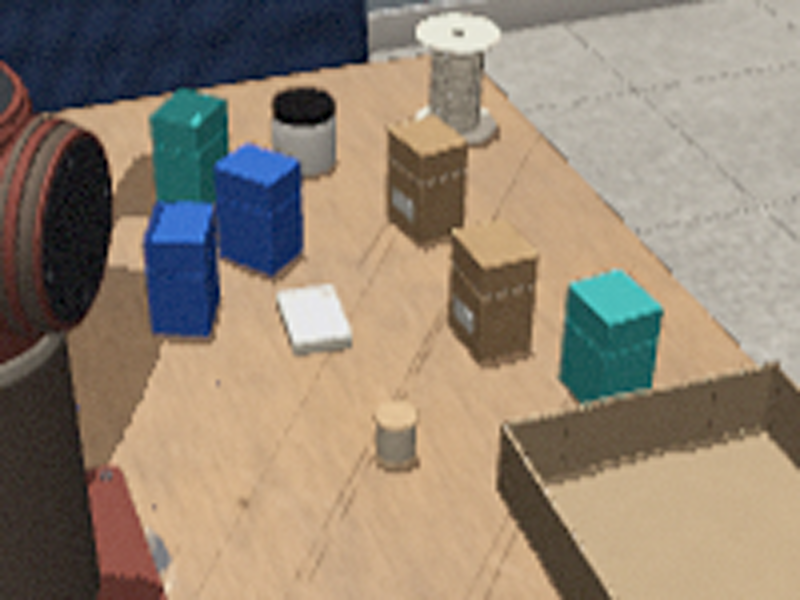

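The top view shows two brown cases with lids at about (253,179) and (309,180). The turquoise and blue boxes are look-alikes, the jar is at (210,205) and the bobbin at (347,221). I'll fit box poses to the masks from both cameras.

```bash
cat > h.py <<'E'
from bench import env
import cv2,numpy as np,itertools
from scipy.optimize import minimize
K={c:env.get_calibration(c) for c in('side','top')}
def proj(c,P):
    P=np.atleast_2d(P);k=K[c];q=P@np.array(k['camera_from_world'])[:3,:3].T+np.array(k['camera_from_world'])[:3,3]
    q=q@np.array(k['mtx']).T;return q[:,:2]/q[:,2:]
def ray(c,uv,z):
    k=K[c];T=np.array(k['camera_from_world']);R,t=T[:3,:3],T[:3,3];o=-R.T@t
    d=R.T@np.linalg.solve(np.array(k['mtx']),[uv[0],uv[1],1]);return o+d*(z-o[2])/d[2]
def box(x,y,yaw,dx=.05,dy=.06,dz=.096):
    c,s=np.cos(yaw),np.sin(yaw)
    return np.array([[x+c*a-s*b,y+s*a+c*b,z] for a in(-dx/2,dx/2) for b in(-dy/2,dy/2) for z in(0,dz)])
def fit(masks,x0,dims=(.05,.06,.096)):
    f=4
    def cost(p):
        r=0
        for c,m in masks.items():
            h=cv2.convexHull(proj(c,box(p[0],p[1],p[2],*dims)).astype(np.float32))
            im=np.zeros((400*f,640*f),np.uint8);cv2.fillConvexPoly(im,np.round((h+.5)*f).astype(np.int32),1)
            M=cv2.resize(m.astype(np.uint8),None,fx=f,fy=f,interpolation=0);r+=1-(im&M).sum()/(im|M).sum()
        return r
    best=min((minimize(cost,[x0[0],x0[1],w],method='Nelder-Mead',options=dict(initial_simplex=[[x0[0],x0[1],w],[x0[0]+.01,x0[1],w],[x0[0],x0[1]+.01,w],[x0[0],x0[1],w+.15]],maxiter=60)) for w in(-.15,.15)),key=lambda r:r.fun)
    return best.x,best.fun
E
python3 - <<'E'
from h import *
ims={c:env.get_image(c) for c in K}
R={c:env.regions_of('disc_case_mid',c)+env.regions_of('bar_case_mid',c) for c in K}
def near(c,uv): return min(R[c],key=lambda d:np.hypot(*(np.array(d['uv'])-uv)))
for n,t,s in(('L',(252,180),(327,167)),('R',(310,181),(342,192))):
    p=ray('top',(t[0],t[1]-2),.096); dt,ds=near('top',t),near('side',s)
    print(n,p,dt['uv'],ds['uv']);print(fit({'top':dt['mask'],'side':ds['mask']},p))
d=env.regions_of('paste_jar_mid','top')
if d: print('jar',d[0]['uv'],ray('top',d[0]['uv'],.034))
for n,uv,z in(('turq',(339,160),.096),('bobbin',(347,221),.042),('blue1',(254,227),.096),('blue2',(279,252),.096),('reel',(200,152),.13),('pad',(292,226),.01)): print(n,ray('top',uv,z))
d=env.regions_of('tray_in','top')[0]
ys,xs=np.nonzero(d['mask']);print('tray corner',[ray('top',uv,.067) for uv in((xs.min(),ys.min()),(xs.min(),ys.max()),(xs.max(),ys.max()))])
E
```

```text
L [0.45172512 0.34911187 0.096     ] [253.4, 182.5] [325.5, 166.3]
(array([0.44944754, 0.3486309 , 0.23483809]), np.float64(0.27775377881369867))
R [0.43824228 0.16059075 0.096     ] [308.0, 185.1] [341.6, 190.3]
(array([0.43336721, 0.1667879 , 0.05876736]), np.float64(0.15267895456688196))
jar [209.5, 207.0] [0.37642702 0.50145911 0.034     ]
turq [0.49767946 0.06237426 0.096     ]
bobbin [0.30302557 0.04590334 0.042     ]
blue1 [0.28956894 0.34647957 0.096     ]
blue2 [0.2055623  0.26972056 0.096     ]
reel [0.53797448 0.51031434 0.13      ]
pad [0.30162397 0.22963491 0.01      ]
tray corner [array([ 0.60191649, -0.01640757,  0.067     ]), array([0.35271061, 0.00131315, 0.067     ]), array([ 0.33090264, -0.40716867,  0.067     ])]
```

```bash
python3 -m handwheel '[[[-40,0,-45,-0.18,0],[-80,0,-95,-0.36,0],[-120,0,-145,-0.54,0],[-166,0,-198,-0.577,0],[-166,0,-198,-0.577,0]]]' 20; cat > st.py <<'E'
from bench import env
import numpy as np
s=env.get_state();R=np.array(s['tool_rot']);print(s['time_s'],np.round(s['position'],4),'head',np.arctan2(R[1,0],R[0,0]),np.round(R[:,1],3),'w',s['grip_width'],'f',np.round(s['wrist_force'],1))
E
python3 st.py
```

```text
time_s: 1.52
position: [0.3718, 0.3329, 0.2227]
tool_rot: [[-0.145, 0.001, -0.989], [0.989, -0.0, -0.145], [-0.0, -1.0, -0.001]]
wrist_force: [0.3, 0.6, 1.8]
grip_width: 0.0453
1.525 [0.3718 0.3329 0.2227] head 1.7165691185704122 [ 0.001 -0.    -1.   ] w 0.04532412670539269 f [0.3 0.6 1.8]
```

```bash
python3 -m handwheel '[[[3,60,0,0,0],[3,110,0,0,0],[3,142,0,0,0],[3,142,-15,0,0],[3,142,-30,0,0]]]'; python3 -m handwheel '[[[0,0,-18,0,0],[0,0,-34,0,0],[0,0,-50,0,0],[0,0,-66,0,0],[0,0,-80,0,0]]]';python3 -m handwheel '[[[0,0,0,0,0],[0,0,0,0,0],[0,0,20,0,0],[0,-60,40,0,0],[0,-120,40,0,0]]]'
```

```text
time_s: 2.15
position: [0.402, 0.3443, 0.0823]
tool_rot: [[-0.149, 0.002, -0.989], [0.989, 0.002, -0.149], [0.001, -1.0, -0.003]]
wrist_force: [0.5, 0.4, 0.7]
grip_width: 0.0016
time_s: 2.78
position: [0.4801, 0.3549, 0.0806]
tool_rot: [[-0.149, 0.0, -0.989], [0.989, 0.0, -0.149], [0.0, -1.0, -0.0]]
wrist_force: [-1.3, 0.1, -0.7]
grip_width: 0.0006
time_s: 3.4
position: [0.4365, 0.3482, 0.2004]
tool_rot: [[-0.15, -0.004, -0.989], [0.989, -0.002, -0.15], [-0.001, -1.0, 0.004]]
wrist_force: [1.1, 0.3, 1.0]
grip_width: 0.0007
```

```bash
python3 - <<'E'
from h import *
a=env.get_image('side')[120:270,220:420];cv2.imwrite('pics/s1c.png',cv2.resize(a,None,fx=4,fy=4,interpolation=cv2.INTER_CUBIC))
E
python3 st.py
```

```text
3.45 [0.4415 0.351  0.2114] head 1.7212624275640578 [ 0.01   0.006 -1.   ] w 0.000698396193458681 f [3.4 2.4 6.5]
```

View pics/s1c.png

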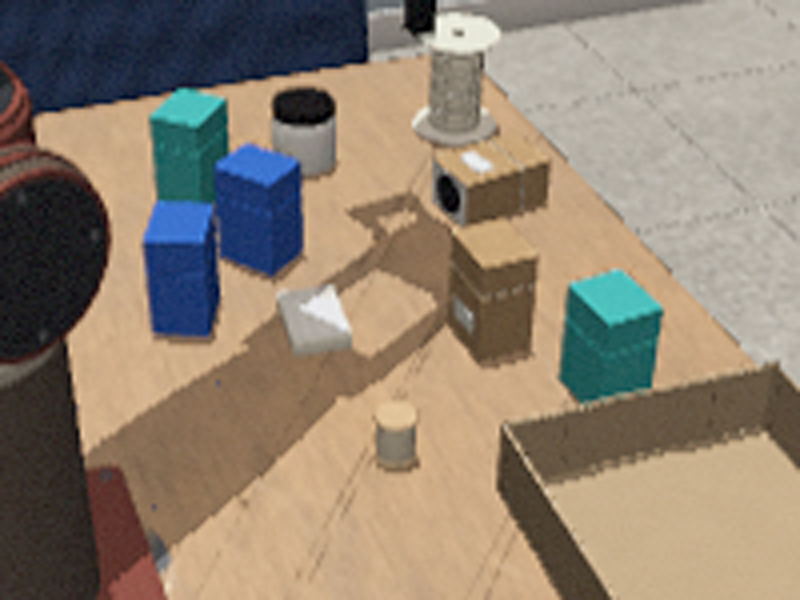

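The left case fell on its back, showing a black round disc at (332,169), so the left one is the disc case. Now I'll tip the right one.

```bash
python3 -m handwheel '[[[-40,0,30,0.05,0],[-90,0,60,0.09,0],[-140,0,90,0.09,0],[-178,0,114,0.09,0],[-178,0,114,0.09,0]]]'; python3 st.py
```

```text
time_s: 4.08
position: [0.3519, 0.1542, 0.2002]
tool_rot: [[-0.056, 0.001, -0.998], [0.998, -0.0, -0.056], [-0.0, -1.0, -0.001]]
wrist_force: [-0.5, 1.2, 0.4]
grip_width: 0.0004
4.075 [0.3519 0.1542 0.2002] head 1.6271461912412675 [ 0.001 -0.    -1.   ] w 0.0004437658077391918 f [-0.5  1.2  0.4]
```

```bash
python3 -m handwheel '[[[4,60,0,0,0],[4,119,0,0,0],[4,119,-15,0,0],[4,119,-30,0,0],[4,119,-45,0,0]]]'; python3 -m handwheel '[[[0,0,-16,0,0],[0,0,-32,0,0],[0,0,-48,0,0],[0,0,-62,0,0],[0,0,-70,0,0]]]';python3 -m handwheel '[[[0,0,0,0,0],[0,0,0,0,0],[0,0,20,0,0],[0,-60,40,0,0],[0,-120,60,0,80]]]'; python3 -m handwheel '[[[0,0,40,0,80],[0,0,80,0,80],[0,0,80,0,80]]]'
python3 - <<'E'
from h import *
A={c:env.get_image(c) for c in K}
cv2.imwrite('pics/s2c.png',np.hstack([cv2.resize(A['side'][130:250,280:400],(396,396),interpolation=2),cv2.resize(A['top'][120:240,220:340],(396,396),interpolation=2)]))
R={c:env.regions_of('disc_case_mid',c)+env.regions_of('bar_case_mid',c) for c in K}
for c in K: print(c,[(d['uv'],round(d['p'],2)) for d in R[c]])
def near(c,uv): return min(R[c],key=lambda d:np.hypot(*(np.array(d['uv'])-uv)))
for n,x0 in(('disc',(.523,.36)),('bar',(.508,.167))):
    m={c:near(c,proj(c,[[*x0,.025]])[0]) for c in K}
    print(n,{c:m[c]['uv'] for c in m},fit({c:m[c]['mask'] for c in m},x0,(.096,.06,.05)))
E
python3 st.py
```

```text
time_s: 4.7
position: [0.3982, 0.1636, 0.0811]
tool_rot: [[-0.06, -0.0, -0.998], [0.998, 0.0, -0.06], [0.0, -1.0, 0.0]]
wrist_force: [-1.5, 0.1, 0.3]
grip_width: 0.0007
time_s: 5.32
position: [0.4683, 0.1673, 0.0814]
tool_rot: [[-0.06, -0.0, -0.998], [0.998, 0.0, -0.06], [0.0, -1.0, 0.0]]
wrist_force: [-1.0, 0.9, -0.6]
grip_width: 0.0004
time_s: 5.95
position: [0.4063, 0.1629, 0.2006]
tool_rot: [[-0.059, -0.002, -0.998], [0.998, -0.0, -0.059], [-0.0, -1.0, 0.002]]
wrist_force: [1.2, -0.2, 0.3]
grip_width: 0.0052
time_s: 6.32
position: [0.3264, 0.1585, 0.1999]
tool_rot: [[-0.06, 0.001, -0.998], [0.998, 0.0, -0.06], [0.0, -1.0, -0.001]]
wrist_force: [0.0, 0.3, 0.0]
grip_width: 0.0323
side [([342.2, 164.6], 0.98), ([265.2, 187.0], 0.98), ([267.6, 155.7], 0.97), ([279.9, 171.0], 0.64), ([372.6, 201.9], 0.59), ([357.3, 189.7], 0.94)]
top [([219.2, 240.1], 0.83), ([345.0, 161.0], 0.8), ([253.8, 225.7], 0.75), ([250.5, 165.8], 0.71), ([278.2, 253.5], 0.59), ([306.3, 151.5], 0.54)]
disc {'side': [342.2, 164.6], 'top': [250.5, 165.8]} (array([0.52342149, 0.36350589, 0.19512632]), np.float64(0.2093562349675373))
bar {'side': [357.3, 189.7], 'top': [306.3, 151.5]} (array([0.50845838, 0.17210666, 0.02835867]), np.float64(1.2824232019183572))
6.625 [0.3289 0.1584 0.2001] head 1.6295999341760357 [-0. -0. -1.] w 0.056249167784143385 f [-0.  -0.3  0.4]
```

View pics/s2c.png

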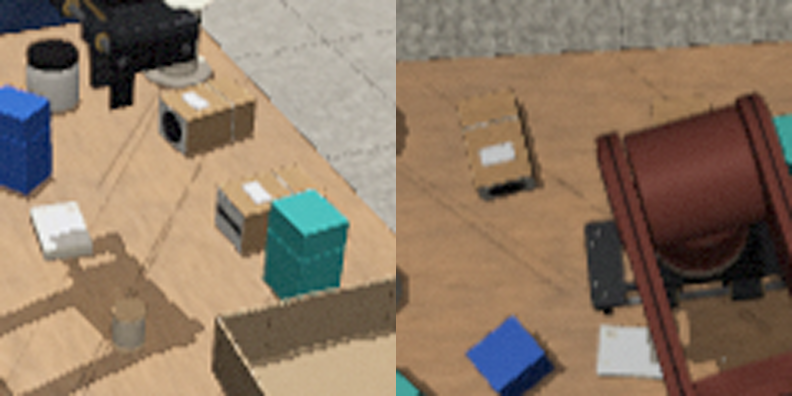

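Both cases lie on their backs, disc left and bar right. I'll refine the disc case's pose from its top-face corners.

```bash
python3 - <<'E'
from h import *
P=np.array([ray('top',(220+(X-396)/3.3,120+Y/3.3),.05)[:2] for X,Y in((458,97),(517,90),(534,182),(477,189))]);print(P,P.mean(0),cv2.minAreaRect(P.astype(np.float32)*1000))
d=[(0,1),(3,2)];print([np.arctan2(*(P[a]-P[b])[::-1])-np.pi/2 for a,b in d],[np.arctan2(*(P[b]-P[a])[::-1]) for a,b in((3,0),(2,1))])
E
```

```text
[[0.56803397 0.39759546]
 [0.5723452  0.33667785]
 [0.4729662  0.32186656]
 [0.46868436 0.37998003]] [0.52050743 0.35902997] ((520.5001220703125, 359.73101806640625), (105.19244384765625, 60.88762283325195), 8.476868629455566)
[np.float64(0.0706536821103132), np.float64(0.07354776763829118)] [np.float64(0.17548370177217834), np.float64(0.14794937055100446)]
```

```bash
python3 -m handwheel '[[[40,0,-43,-0.08,85],[80,0,-86,-0.08,85],[120,0,-130,-0.08,85],[160,0,-174,-0.08,85],[190,0,-206,-0.08,85]]]'; python3 -m handwheel '[[[0,30,0,0,85],[0,60,0,0,85],[0,90,0,0,85],[0,110,0,0,85],[0,110,0,0,85]]]'
python3 - <<'E'
from h import *
A={c:env.get_image(c) for c in K}
cv2.imwrite('pics/s3c.png',np.hstack([cv2.resize(A['side'][120:220,290:390],(396,396),interpolation=2),cv2.resize(A['top'][120:220,190:290],(396,396),interpolation=2)]))
print(ray('top',(207.3,160),0))
E
python3 st.py
```

```text
time_s: 7.25
position: [0.5246, 0.3619, 0.1985]
tool_rot: [[-0.139, -0.001, -0.99], [0.99, -0.001, -0.139], [-0.0, -1.0, 0.001]]
wrist_force: [0.9, -0.7, 0.3]
grip_width: 0.0843
time_s: 7.88
position: [0.5216, 0.3595, 0.0875]
tool_rot: [[-0.139, -0.004, -0.99], [0.99, -0.002, -0.139], [-0.002, -1.0, 0.004]]
wrist_force: [-0.0, -0.4, 0.6]
grip_width: 0.0852
[0.55252259 0.51586576 0.        ]
7.975 [0.5234 0.3605 0.0907] head 1.7098488982766524 [ 0.001  0.    -1.   ] w 0.08515073069808857 f [ 0.1 -1.   0.2]
```

View pics/s3c.png

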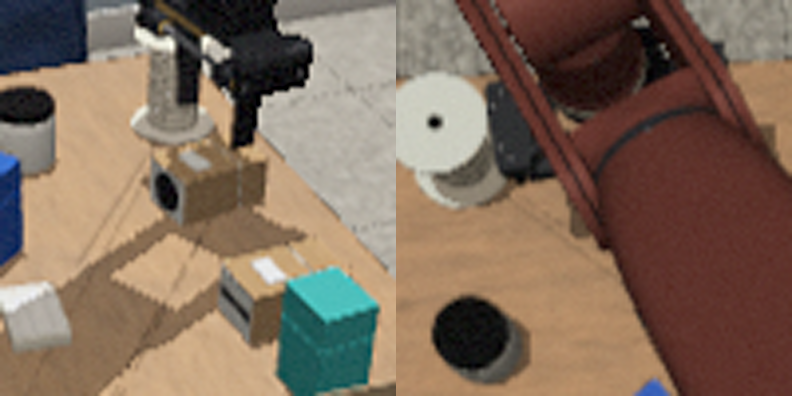

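```bash
python3 -m handwheel '[[[-4,20,8,0,85],[-4,40,8,0,85],[-4,60,8,0,85],[-4,76,8,0,85],[-4,76,8,0,85]]]'; python3 st.py
```

```text
time_s: 8.6
position: [0.5141, 0.3546, 0.012]
tool_rot: [[-0.139, -0.003, -0.99], [0.99, -0.002, -0.139], [-0.001, -1.0, 0.003]]
wrist_force: [-1.1, 0.4, -0.4]
grip_width: 0.0849
8.6 [0.5141 0.3546 0.012 ] head 1.7099777181120326 [-0.003 -0.002 -1.   ] w 0.08493393472345473 f [-1.1  0.4 -0.4]
```

```bash
python3 -m handwheel '[[[0,0,0,0,40],[0,0,0,0,40],[0,0,0,0,40],[0,0,0,0,40],[0,0,0,0,40]]]' 25; python3 -m handwheel '[[[0,-30,0,0,40],[0,-60,0,0,40],[0,-100,0,0,40],[0,-150,0,0,40],[0,-190,0,0,40]]]'; python3 st.py; python3 - <<'E'
from h import *
A={c:env.get_image(c) for c in K}
cv2.imwrite('pics/s4.png',np.hstack([A['side'][50:350,260:520],A['top'][50:350,180:500]]))
E
```

```text
time_s: 9.22
position: [0.5159, 0.3557, 0.015]
tool_rot: [[-0.139, 0.001, -0.99], [0.99, 0.001, -0.139], [0.001, -1.0, -0.001]]
wrist_force: [-0.4, 1.0, 4.1]
grip_width: 0.0605
time_s: 9.85
position: [0.5154, 0.3549, 0.2057]
tool_rot: [[-0.139, 0.0, -0.99], [0.99, -0.0, -0.139], [-0.0, -1.0, -0.0]]
wrist_force: [0.1, 0.2, -1.9]
grip_width: 0.0602
9.85 [0.5154 0.3549 0.2057] head 1.7098935686229149 [ 0. -0. -1.] w 0.06023229184942404 f [ 0.1  0.2 -1.9]
```

View pics/s4.png

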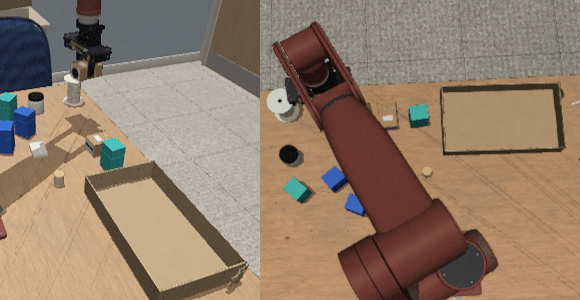

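```bash
python3 -m handwheel '[[[-45,0,11,0,40],[-95,0,22,0,40],[-150,0,35,0,40],[-205,0,48,0,40],[-260,0,62,0,40]]]'; python3 -m handwheel '[[[-55,0,13,0,40],[-110,0,26,0.05,40],[-165,0,39,0.1,40],[-220,0,52,0.17,40],[-263,0,62,0.17,40]]]'; python3 -m handwheel '[[[0,0,0,0,40],[0,0,0,0,40]]]'; python3 - <<'E'
from h import *
print([ray('top',p,.067)[:2] for p in((362,137),(483,134),(485,200),(362,204),(423,169))])
E
python3 st.py
```

```text
time_s: 10.58
position: [0.4888, 0.0873, 0.2025]
tool_rot: [[-0.139, -0.002, -0.99], [0.99, -0.001, -0.139], [-0.0, -1.0, 0.002]]
wrist_force: [0.6, -1.5, -0.6]
grip_width: 0.0604
time_s: 11.2
position: [0.4637, -0.1818, 0.2026]
tool_rot: [[0.033, -0.002, -0.999], [0.999, 0.001, 0.033], [0.001, -1.0, 0.002]]
wrist_force: [1.2, -0.1, -1.5]
grip_width: 0.06
time_s: 11.45
position: [0.4644, -0.1793, 0.2029]
tool_rot: [[0.031, -0.002, -1.0], [1.0, 0.002, 0.031], [0.001, -1.0, 0.002]]
wrist_force: [-0.1, 0.9, -1.4]
grip_width: 0.06
[array([ 0.58370325, -0.02188548]), array([ 0.57236092, -0.43102315]), array([ 0.34426605, -0.40886463]), array([ 0.35236134, -0.0052289 ]), array([ 0.46054896, -0.21645142])]
11.45 [ 0.4644 -0.1793  0.2029] head 1.5392943648612452 [-0.002  0.002 -1.   ] w 0.05998996828225326 f [-0.1  0.9 -1.4]
```

```bash
python3 -m handwheel '[[[0,50,0,0,40],[0,100,0,0,40],[0,140,0,0,40],[0,165,0,0,40],[0,175,0,0,40]]]'; python3 -m handwheel '[[[0,4,0,0,40],[0,7,0,0,40],[0,7,0,0,40],[0,7,0,0,75],[0,7,0,0,80]]]';python3 -m handwheel '[[[0,0,0,0,80],[0,-40,0,0,80],[0,-90,0,0,80],[0,-140,0,0,80],[0,-190,0,0,80]]]'; python3 -m handwheel '[[[0,0,50,0,80],[40,0,100,0,80],[90,0,100,0,80],[140,0,100,0,80],[140,0,100,0,80]]]'; python3 - <<'E'
from h import *
A={c:env.get_image(c) for c in K}
cv2.imwrite('pics/s5.png',np.hstack([A['side'][120:370,260:520],A['top'][100:350,180:500]]))
for q in('disc_case_mid','bar_case_mid'):
  for c in K: print(q,c,[(d['uv'],round(d['p'],2),ray(c,d['uv'],.03).round(3)[:2]) for d in env.regions_of(q,c)])
E
```

```text
time_s: 12.08
position: [0.4639, -0.1776, 0.0271]
tool_rot: [[0.029, -0.003, -1.0], [1.0, 0.002, 0.029], [0.002, -1.0, 0.003]]
wrist_force: [-0.3, 0.1, 0.2]
grip_width: 0.0605
time_s: 12.7
position: [0.4656, -0.1803, 0.0227]
tool_rot: [[0.031, 0.001, -1.0], [1.0, -0.001, 0.031], [-0.001, -1.0, -0.001]]
wrist_force: [-0.6, 0.9, 0.1]
grip_width: 0.0735
time_s: 13.32
position: [0.465, -0.1799, 0.2139]
tool_rot: [[0.031, 0.0, -1.0], [1.0, -0.0, 0.031], [-0.0, -1.0, -0.0]]
wrist_force: [0.0, -0.4, 0.0]
grip_width: 0.0798
time_s: 13.95
position: [0.3694, -0.0344, 0.2124]
tool_rot: [[0.026, 0.001, -1.0], [1.0, 0.0, 0.026], [0.0, -1.0, -0.001]]
wrist_force: [0.5, -0.9, 0.2]
grip_width: 0.0799
disc_case_mid side [([263.7, 190.6], 0.97, array([0.195, 0.289])), ([370.2, 205.3], 0.97, array([0.499, 0.091])), ([405.6, 265.2], 0.93, array([ 0.465, -0.182])), ([266.4, 158.1], 0.79, array([0.26 , 0.501])), ([283.5, 172.4], 0.58, array([0.292, 0.378]))]
disc_case_mid top [([218.5, 240.9], 0.92, array([0.261, 0.473])), ([277.7, 253.9], 0.89, array([0.208, 0.279])), ([337.8, 164.6], 0.88, array([0.502, 0.064])), ([253.7, 226.1], 0.8, array([0.305, 0.356]))]
bar_case_mid side [([353.1, 193.3], 0.78, array([0.475, 0.171]))]
bar_case_mid top [([307.8, 164.5], 0.97, array([0.508, 0.166]))]
```

View pics/s5.png

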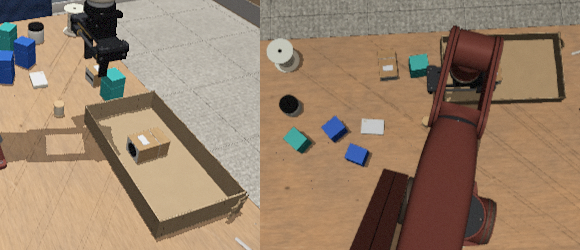

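The disc case lies in the tray at about (0.465,-0.18), and the bar case is undisturbed at (0.508,0.166). The jar hasn't moved and the gripper is clear of everything, so I'm handing in.

```bash
python3 -c "
from bench import env
print(env.hand_in())"; python3 st.py
```

```text
the job is handed in; nothing more can be done
None
the job is handed in; nothing more can be done
```

I tipped both cases over backwards and laid the disc-stamped one (the left of the two) flat in the tray. The bar-stamped one was left lying where it fell. I handed the job in at about 14 s of the 54 s allowed; `hand_in` gives no verdict.

**Last checks:**
- **Disc case:** it lies on its back in the tray at about (0.465, -0.18), roughly 35 mm from the tray's centre. I last saw it only in the side camera, because the arm hid it from the top one.
- **Bar case:** it lies on its back at about (0.508, 0.166), around 75 mm from where it started. The two cameras disagreed by about 30 mm in x, probably because the turquoise box partly hides it in the side view.
- **Paste jar:** it looked unmoved in the last picture, but I did not measure it again.
- **Gripper:** it was open and raised to about 0.21 m, touching nothing. Wrist force readings were at most about 8 N.

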